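# Twist the burner head into its seat

## Robot

A 6-joint arm with a two-finger parallel gripper is mounted at the origin on the work surface. World frame = base frame: x ahead of the robot, y to its left, z up, the work surface at z = 0. Lengths are in m, angles in rad, forces in N, time in s.
With the tool pointing down it reaches from about 0.35 to 0.975 m from the base axis. Payload 4.9 kg.
Tool frame: the origin (TCP) lies midway between the tips of the shut fingers; the grasp point (between the pads) lies manip.grip_depth behind it (manip.grip_depth is the distance from the TCP to the grasp point, in m); z points along the fingers, x is the direction in which the jaws open and shut, and the axes are right-handed (so a half turn about z gives the same grasp; the last joint's range is limited). The gripper opens to 85 mm and grips with 20 to 120 N. Pads are 22 mm wide; open, the fingers measure 114 mm over their backs; the gripper's body (76 mm by 85 mm) begins 54 mm behind the grasp point. The pads swing forward as they close: fully open they stand 13 mm farther back than shut.
Start: joints at [-1.286, 0.053, 1.613, -0, 1.476, -0.119], TCP at [0.246, -0.575, 0.231] pointing down, gripper open.
Joint ranges: [-3.01, 3.01], [-1.01, 2.22], [0.06, 2.58], [-1.02, 4.17], [0.09, 2.62], [-3.14, 3.14]. Speed limits (rad/s): [2.57, 2.57, 3.14, 3.14, 3.14, 3.14].

## Interface

Orientations are given as a unit quaternion [w, x, y, z].
In Python, from plant import state, grab_frame, ticket, manip gives the robot as it stands.
- The arm moves only by the tool carry_out, never from a script. Its argument "moves" is a list that holds one entry, the list of rows, each a list of 7 numbers: the turn, a rotation vector about the tool's x, y, z each as a share of 5 degrees, from -1 to 1, then the shift along the tool's x, y, z each as a share of 0.04 m, from -1 to 1, then the gripper command: -1 is shut, 1 is fully open, values between are in proportion. A call has 1 to 8 rows; each row shifts and turns the commanded pose from where the row before left it, along the tool's axes as they then stand; what a row does not reach is not made up. A row lasts 1/12 s, in which the tool goes at most 41.7 mm and 7.16 degrees, less where a joint would pass 70% of its speed; a pose out of reach is approached as far as the arm can. A call with a number of a shift or a turn outside -1 to 1 is refused whole. A call with a gripper value outside its range is refused whole. The fingers move at their own pace and stop on an object; the grip force is fixed at half the most. Time passes only in rows, so rows that do not move let the fingers close. It gives the time, the measured TCP pose, the force and the opening at its end, in the units of the state.
- state(): the state, without advancing time (a new reading comes with each control period).
- grab_frame(name): name is "scene" or "top" or "wrist"; returns a dict with "frame" (400x640x3 uint8, red, green, blue), "z_map" (400x640 float32, m along the optical axis (not along the pixel's ray), 0 where there is no reading), "K" (3x3 intrinsics, pixels), "world_from_camera" (4x4, takes a point from camera to world coordinates); the wrist camera has in their place "hand_eye" (4x4, takes a point from camera to tool coordinates, whose origin is the TCP and whose axes are the tool frame's). Camera axes: x right, y down, z forward; pixel columns grow to the right and rows downward; lengths in m; the calibration is good to about 2 mm. A picture is of the moment at which its call begins: read the wrist's pose just before it.
- ticket.job_done(): hands the job in, once; it reports no verdict.
The state is a dict: "time": time; "joint_pos": joint angles; "joint_vel": joint speeds; "joint_efforts": joint torques, N m; "tool_pos": TCP position; "tool_rot": TCP orientation; "contact_force": force on the tool from outside, world axes, zero at the start; "ft_torque": the same for the moment, N m; "gripper_width": opening from 0.0 (shut) to 1.0 (fully open).
Only numpy, scipy, OpenCV 4.12 (cv2) and the standard library are available. Lean on these libraries where they do the work, as an engineer would, in place of code of your own. Each camera call takes 0.05 s, during which the arm holds its last target.

## Task

One of the four burners on the stove is missing its head. Pick up the loose burner head by its black grip, lower it into the open seat with its two lugs going through the two gaps, and turn it clockwise (seen from above) by about sixty degrees so that both lugs are locked under the lips. Leave it sitting level there, and leave the steel pot lid and the red funnel where they are.

Things in the scene. Friction and masses are not known exactly. Their poses are not given: they have to be found in the camera images.
- head: Loose burner head: aluminium disc, 84 mm across, black grip bar on top. Origin: centre of underside, z up. Lugs along +x and -x: 0-6 mm high, 16 mm wide, out to 45 mm from the axis. Spigot radius 25, 0-14 mm high; disc 14-30 mm; bar 30-65 mm, 64 long along x like the lugs, 16 thick along y: pinch it across y, 52 mm up. Half a turn gives the same part. About 0.3 kg.
- seat: Open burner seat, fixed: steel ring 116 mm across, 21 mm high; the only burner without a head. Origin: centre of underside. Brass lips (inner radius 33, 16-21 mm up) leave two 65 degree gaps at its +x and -x for the lugs (10 degrees or 5 mm off is fine). Head lowered: disc rests on lips, head origin 7 mm above seat's, lugs 3 mm free below lips. Turns clockwise, stop at 80 degrees, no spring.
- lid: Steel pot lid with a black knob, 150 mm across and 43 mm high, lying on the stove top; a bystander. Origin: centre of its underside, z up.
- funnel: Red plastic funnel standing mouth down on the stove top, 96 mm across and 95 mm high; a bystander. Origin: centre of its mouth, on the stove top; z up.

How it is judged:
At the end, for the whole second after the job is handed in: The head sits down in the open seat (axes within 14 mm, its origin less than 11.5 mm above the seat's), level within 7 degrees, turned clockwise at least 45 degrees from the gaps so that its lugs lie under the lips, and at rest (horizontal distance between head and seat below 0.014 m and z of head in the frame of seat below 0.0115 m and angle between the x axis of head and the x axis of seat, either way round above 0.79 rad and angle between head's own z axis and vertical below 0.12 rad and linear speed of head below 0.02 m/s); the robot touches nothing.
It fails at once if the steel pot lid is moved by more than 30 mm (distance of lid from where it was at the start of the episode above 0.03 m).
It fails at once if the red funnel is moved by more than 30 mm (distance of funnel from where it was at the start of the episode above 0.03 m).
It also fails if it takes over 40 s, if anything falls off the work surface, if the arm or the gripper's body presses on something with over 40 N, if the wrist force passes 120 N, or if a joint passes its speed limit or range.

## Working session

There is one attempt and no reset: what is moved stays moved. The work goes in short steps, Python scripts to look and compute and a tool call to move; the robot and the scene stay as the last step left them, time stands still between calls to the robot, and variables do not carry over. Pictures are saved under pics/ and viewed, and the job is handed in when it is done.

Besides the shell and the picture viewer there is one more tool, called after "Emit:" as a command line: name --argument value ..., lists and objects as JSON in quotes. carry_out: Moves the arm, as the interface text tells. Shift numbers are shares of 0.04 m and turn numbers shares of 5 degrees, none past 1 either way. Its arguments: {"type":"object","properties":{"moves":{"type":"array"}},"required":["moves"]}

```bash
mkdir -p pics; ls; python3 - <<'E'
from plant import state, grab_frame, ticket, manip
import cv2
print(state()); print(manip.grip_depth)
for n in ("scene","top"):
    f=grab_frame(n); cv2.imwrite(f"pics/{n}0.png",f["frame"][:,:,::-1]); print(n,f["K"],f["world_from_camera"])
E
```

```text
pics
{'time': 0.0, 'joint_pos': array([-1.28601903e+00,  5.33500969e-02,  1.61433455e+00,  1.78392383e-05,
        1.47599451e+00, -1.19015586e-01]), 'joint_vel': array([ 0.00043481, -0.00046386,  0.00179522,  0.00244649, -0.00030309,
       -0.0002835 ]), 'joint_efforts': array([-3.87090504e-04, -3.93686986e+01, -3.70177853e+01, -2.86489876e-04,
        7.02702440e-03, -1.02645845e-05]), 'tool_pos': array([ 0.24538353, -0.57412054,  0.23004299]), 'tool_rot': array([-6.80865563e-04,  8.34537573e-01, -5.50950044e-01, -7.90493451e-04]), 'contact_force': array([ 0.74805579,  0.53903262, -0.63142591]), 'ft_torque': array([-0.00352633,  0.03388704, -0.00347738]), 'gripper_width': 1.0007659453919622}
0.0187
scene [[481.52870018   0.         324.78035207]
 [  0.         481.52870018 200.26668676]
 [  0.           0.           1.        ]] [[-0.2226162   0.52878639 -0.81904028  1.54400392]
 [ 0.97486312  0.11284686 -0.1921132   0.21655376]
 [-0.00916072 -0.84121967 -0.54061589  0.73329595]
 [ 0.          0.          0.          1.        ]]
top [[388.93875713   0.         315.33805609]
 [  0.         388.93875713 198.5790708 ]
 [  0.           0.           1.        ]] [[ 0.02074813 -0.9972609   0.07099442  0.50079846]
 [-0.99968491 -0.01969027  0.01556822 -0.00707632]
 [-0.01412768 -0.07129506 -0.99735521  0.97849049]
 [ 0.          0.          0.          1.        ]]
```

View pics/scene0.png

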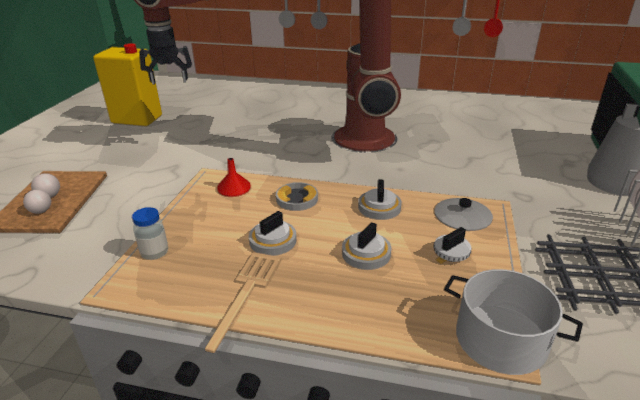

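View pics/top0.png

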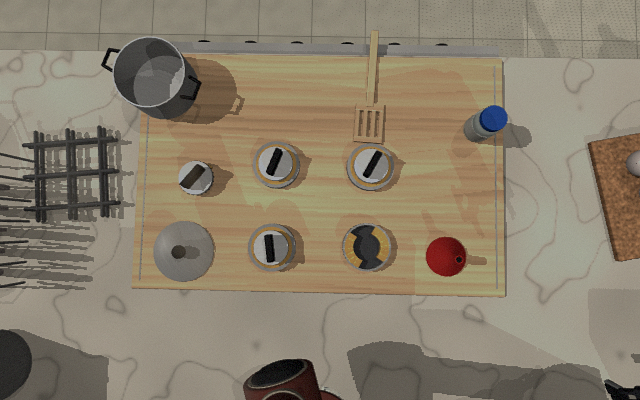

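The top view shows the loose head at about (196,177), the open seat at (367,247), the lid at (184,250) and the funnel at (446,256). I'll enlarge crops of the head and seat.

```bash
python3 - <<'E'
from plant import state, grab_frame
import cv2, numpy as np
f=grab_frame("top"); im=f["frame"][:,:,::-1]
np.savez("top.npz",**f)
a=cv2.resize(im[150:205,165:225],None,fx=7,fy=7,interpolation=cv2.INTER_CUBIC)
b=cv2.resize(im[219:274,337:397],None,fx=7,fy=7,interpolation=cv2.INTER_CUBIC)
cv2.imwrite("pics/crop0.png",np.hstack([a[:, :395],b[:, :400]]))
z=f["z_map"]; K=f["K"]; T=f["world_from_camera"]
def pt(u,v):
    d=z[v,u]; p=np.array([(u-K[0,2])*d/K[0,0],(v-K[1,2])*d/K[1,1],d,1]); return (T@p)[:3]
for u,v in [(196,177),(190,183),(205,168),(208,182),(367,247),(349,247),(367,231),(390,247),(330,200),(230,200),(184,250),(458,258)]: print(u,v,pt(u,v).round(4))
E
```

```text
196 177 [0.6125 0.294  0.0576]
190 183 [0.5977 0.3076 0.0582]
205 168 [0.6372 0.2788 0.0396]
208 182 [0.6028 0.2696 0.0409]
367 247 [ 0.4526 -0.1216  0.0138]
349 247 [ 0.4525 -0.0762  0.0303]
367 231 [ 0.4918 -0.1214  0.0114]
390 247 [ 0.4546 -0.1749  0.0315]
330 200 [ 0.5668 -0.0286  0.012 ]
230 200 [0.5621 0.222  0.0084]
184 250 [0.438  0.3174 0.0511]
458 258 [ 0.4372 -0.3122  0.1052]
```

View pics/crop0.png

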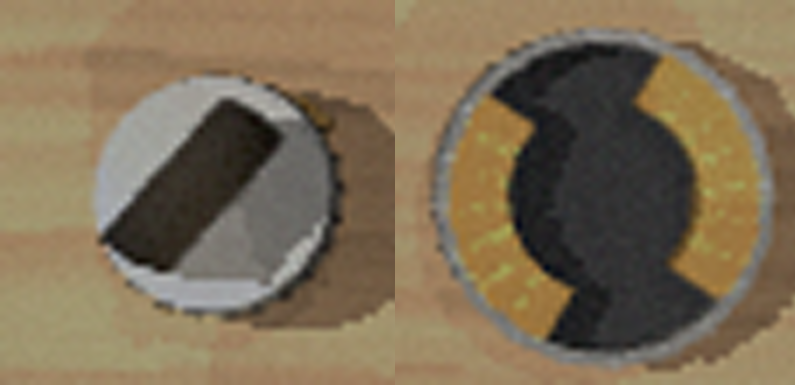

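```bash
python3 - <<'E'
from plant import state, grab_frame
import cv2, numpy as np
f=dict(np.load("top.npz")); z=f["z_map"]; K=f["K"]; T=f["world_from_camera"]
def cloud(f):
    z=f["z_map"];K=f["K"];T=f["world_from_camera"]
    v,u=np.indices(z.shape); P=np.stack([(u-K[0,2])*z/K[0,0],(v-K[1,2])*z/K[1,1],z],-1)
    return P@T[:3,:3].T+T[:3,3]
C=cloud(f)
np.set_printoptions(linewidth=250)
print((C[158:198:2,178:218:2,2]*1000).astype(int))
print((C[232:266:3,255:285:3,2]*1000).astype(int))
g=grab_frame("scene"); np.savez("scene.npz",**g); D=cloud(g)
print((D[226:262:2,430:478:2,2]*1000).astype(int))
im=g["frame"][:,:,::-1]
cv2.imwrite("pics/crop1.png",cv2.resize(im[215:275,415:495],None,fx=8,fy=8,interpolation=cv2.INTER_CUBIC))
E
```

```text
[[10  9 12  9 10  8 11 10 10  8 12 10 11 10 10  8  9  9 10 11]
 [10  9  7 13  8 10 10  7  8  7 10 13 10  9  9 11  9  8 10  7]
 [13  9 10  9 10 37 39 38 40 37 40 37 41 36  7 11 11  9 13 11]
 [10 11  8 10 38 40 41 42 39 76 68 38 41 40 40 15  7  6 11 12]
 [10  9  9 43 41 40 40 37 41 72 76 73 42 40 39 37 17  9  8  9]
 [ 9 11 39 38 39 40 40 36 76 77 77 75 67 44 42 40 38 11 11 12]
 [ 8 41 39 41 43 41 38 75 73 78 76 67 59 48 38 43 41 11  9  8]
 [ 9 38 45 40 38 38 76 72 77 74 72 55 47 40 38 38 39 36  7  6]
 [11 36 41 41 41 75 74 73 73 71 57 52 41 40 41 41 40 37  9 11]
 [10 34 40 40 75 74 75 77 72 61 49 41 39 40 41 37 41 40  6 11]
 [40 42 37 74 77 74 76 76 63 50 42 42 37 37 38 39 39 39 11  9]
 [ 9 39 74 75 76 75 73 65 55 42 43 39 41 41 41 40 39 38  8 12]
 [10 73 75 76 73 71 68 56 43 36 36 42 42 39 41 40 42 33 10 10]
 [ 6 75 75 73 74 65 54 46 41 39 42 41 40 40 38 41 41 26 10  5]
 [10  8 74 75 72 56 47 43 40 41 37 38 42 40 42 39 33 12  8 14]
 [ 9 10 41 43 38 47 39 39 40 41 41 41 39 40 42 36 10 13  8 10]
 [10 10 12 42 38 37 40 40 43 38 42 40 40 41 36 11 10  8 11 10]
 [13  9  9  8  9 39 38 40 38 
[... 1760 characters left out ...]
7   6]
 [  8   6  34  38  39  40  42  47  47  43  42  39  38  38  40  40  38  37  42  38  39  10   8  10]
 [  8   8  26  35  39  39  40  40  43  38  39  39  39  40  38  37  40  40  40  39  34   8   6  10]
 [  8   8   8  30  33  40  39  36  38  39  39  38  39  37  36  37  38 733  36  37  30   9   7   7]
 [  8   5   9  23  25  33  35  35  41  38  38  39  40  38  37  39  38  37  38  33   7   8   8   8]
 [  7  10   7   6  10  26  29  33  34  35  37  39  35  37  35  37  38  35  32  26   9   9   8   9]
 [  5   7   9   8  13  15  23  27  28  32  32  34  33  32  34  32  31  28  26  10   6   6   9   9]
 [  5   7  11  11  13  15  15  13   9  24  25  28  26  24  29  25  25   7   6   7   6  10   6   9]]
```

View pics/crop1.png

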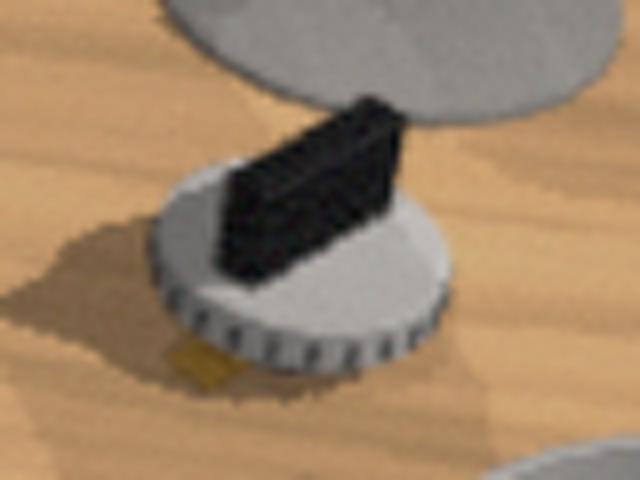

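```bash
cat > h.py <<'E'
import numpy as np, cv2
def cloud(f):
    z=f["z_map"];K=f["K"];T=f["world_from_camera"]
    v,u=np.indices(z.shape); P=np.stack([(u-K[0,2])*z/K[0,0],(v-K[1,2])*z/K[1,1],z],-1)
    return P@T[:3,:3].T+T[:3,3]
def rayplane(f,u,v,z):
    K=f["K"];T=f["world_from_camera"]
    d=T[:3,:3]@np.array([(u-K[0,2])/K[0,0],(v-K[1,2])/K[1,1],1]); o=T[:3,3]
    return o+d*(z-o[2])/d[2]
E
python3 - <<'E'
from h import *
for n in ("top","scene"):
    f=dict(np.load(n+".npz")); C=cloud(f); h=C[...,2]
    near=np.hypot(C[...,0]-.607,C[...,1]-.288)<.065
    tab=(np.abs(C[...,0]-.56)<.03)&(np.abs(C[...,1]-.2)<.03); print(n,"stove z",np.median(h[tab]))
    P=C[near&(h>.068)&(h<.09)]; P=P
    r=cv2.minAreaRect((P[:,:2]*1000).astype(np.float32)); print("bar",r,np.median(P[:,2]),len(P))
    c=P[:,:2].mean(0); w,V=np.linalg.eigh(np.cov(P[:,:2].T)); print(" mean",c,"ax deg",np.degrees(np.arctan2(*V[::-1,1])),np.sqrt(w*12))
    D=C[near&(h>.035)&(h<.045)]; print("disc",cv2.minEnclosingCircle((D[:,:2]*1000).astype(np.float32)),np.median(D[:,2]))
    near=np.hypot(C[...,0]-.4526,C[...,1]+.1216)<.075
    S=C[near&(h>.024)&(h<.04)]; print("seat",cv2.minEnclosingCircle((S[:,:2]*1000).astype(np.float32)),np.median(S[:,2]))
    # brass color
    hsv=cv2.cvtColor(f["frame"],cv2.COLOR_RGB2HSV)
    B=near&(h>.024)&(h<.04)&(hsv[...,1]>120)
    Q=C[B]; ctr=np.array(cv2.minEnclosingCircle((S[:,:2]*1000).astype(np.float32))[0])/1000
    a=np.degrees(np.arctan2(Q[:,1]-ctr[1],Q[:,0]-ctr[0])); ph=np.exp(2j*np.radians(a)).mean()
    print(" lips axis",np.degrees(np.angle(ph))/2, "gap axis +90", np.histogram(a,bins=36,range=(-180,180))[0])
f=dict(np.load("top.npz"))
# crop pixel reads: head crop origin (165,150)/7; seat crop (337,219)/7 offset x 395
print("head circle c",rayplane(f,165+213/7-.4,150+193/7-.4,.040), "seat c", rayplane(f,337+(606-395)/7-.4,219+196/7-.4,.031))
for a,b in [(495,95),(537,128),(665,55),(637,103),(575,288),(548,340),(668,262),(718,298)]:
    print(rayplane(f,337+(a-395)/7-.4,219+b/7-.4,.031).round(4))
for a,b in [(225,97),(281,132),(165,270),(103,238)]: print("bar",rayplane(f,165+a/7-.4,150+b/7-.4,.075).round(4))
E
```

```text
top stove z 0.01027101753474069
bar ((614.25927734375, 302.3257141113281), (18.015953063964844, 63.166133880615234), 50.273624420166016) 0.07494534981074241 197
 mean [0.6134864  0.30157046] ax deg 140.58200091196184 [0.016718  0.0641773]
disc ((615.240966796875, 301.8082275390625), 42.774940490722656) 0.040218083067765864
seat ((454.18896484375, -118.25035858154297), 58.49925994873047) 0.03118353849100547
 lips axis -76.11915298120805 gap axis +90 [ 0  0  0  0  5 27 26 28 25 27 25 22 26 25 27 24  3  0  0  0  0  0  5 26
 24 26 27 24 26 25 26 26 25 25  1  0]
scene stove z 0.008741511562457116
bar ((618.392333984375, 300.75372314453125), (17.667808532714844, 65.82197570800781), 49.10462188720703) 0.07325684217523398 147
 mean [0.61999856 0.30158545] ax deg 140.11390714618068 [0.01665086 0.06633171]
disc ((618.2352294921875, 300.94818115234375), 42.58041000366211) 0.03882388557441868
seat ((457.81787109375, -121.96597290039062), 62.48698806762695) 0.02950194727072175
 lips axis -78.55913196308826 gap axis +90 [ 0  0  0  0  8 11 11 16  9 10 10  9  9  7 12  8  6  0  0  0  0  0  4 10
 11 13 11 11  8 16  9 16 11  9  0  0]
head circle c [0.614157   0.30214351 0.04      ] seat c [ 0.45437282 -0.11891883  0.031     ]
[ 0.4883 -0.0802  0.031 ]
[ 0.4772 -0.0948  0.031 ]
[ 0.5033 -0.1388  0.031 ]
[ 0.4866 -0.1293  0.031 ]
[ 0.4226 -0.1086  0.031 ]
[ 0.4047 -0.0996  0.031 ]
[ 0.4322 -0.1405  0.031 ]
[ 0.4203 -0.1578  0.031 ]
bar [0.6425 0.288  0.075 ]
bar [0.631  0.2686 0.075 ]
bar [0.5837 0.3056 0.075 ]
bar [0.594 0.327 0.075]
```

```bash
cat >> h.py <<'E'
from scipy.spatial.transform import Rotation as R
def tool(s):
    q=s["tool_rot"]; return np.array(s["tool_pos"]),R.from_quat([q[1],q[2],q[3],q[0]])
def psi(s):
    x=tool(s)[1].as_matrix()[:,0]; return np.degrees(np.arctan2(x[1],x[0]))
def plan(s,target,psi_t,n,grip):
    "equal world shifts, equal yaw turns, tool kept down; tilt removed on the way"
    p,r=tool(s); y=np.radians(psi_t)
    rt=R.from_matrix(np.array([[np.cos(y),np.sin(y),0],[np.sin(y),-np.cos(y),0],[0,0,-1]]))
    rv=(r.inv()*rt).as_rotvec(); d=(np.array(target)-p)/n
    for k in range(n):
        sh=r.inv().apply(d)/.04; t=np.degrees(rv)/n/5
        print("[",", ".join(f"{v:.3f}" for v in [*t,*sh]),",",grip,"],",sep="")
        r=r*R.from_rotvec(rv/n)
E
python3 - <<'E'
from h import *; from plant import state
s=state(); print(psi(s)); plan(s,[.4555,-.12,.26],-2.8,16,1)
E
```

```text
-66.86379553848418
[-0.001, 0.001, -0.801, -0.524, -0.581, -0.045,1],
[-0.001, 0.001, -0.801, -0.482, -0.616, -0.045,1],
[-0.001, 0.001, -0.801, -0.438, -0.648, -0.045,1],
[-0.001, 0.001, -0.801, -0.392, -0.677, -0.046,1],
[-0.001, 0.001, -0.801, -0.343, -0.703, -0.046,1],
[-0.001, 0.001, -0.801, -0.293, -0.725, -0.046,1],
[-0.001, 0.001, -0.801, -0.242, -0.744, -0.046,1],
[-0.001, 0.001, -0.801, -0.190, -0.759, -0.046,1],
[-0.001, 0.001, -0.801, -0.136, -0.770, -0.046,1],
[-0.001, 0.001, -0.801, -0.082, -0.778, -0.046,1],
[-0.001, 0.001, -0.801, -0.028, -0.782, -0.046,1],
[-0.001, 0.001, -0.801, 0.027, -0.782, -0.046,1],
[-0.001, 0.001, -0.801, 0.082, -0.778, -0.046,1],
[-0.001, 0.001, -0.801, 0.136, -0.770, -0.046,1],
[-0.001, 0.001, -0.801, 0.189, -0.759, -0.046,1],
[-0.001, 0.001, -0.801, 0.242, -0.744, -0.046,1],
```

Emit:
carry_out --moves '[[[0,0,-0.8,-0.52,-0.58,-0.05,1],[0,0,-0.8,-0.48,-0.62,-0.05,1],[0,0,-0.8,-0.44,-0.65,-0.05,1],[0,0,-0.8,-0.39,-0.68,-0.05,1],[0,0,-0.8,-0.34,-0.7,-0.05,1],[0,0,-0.8,-0.29,-0.73,-0.05,1],[0,0,-0.8,-0.24,-0.74,-0.05,1],[0,0,-0.8,-0.19,-0.76,-0.05,1]]]'

```text
time: 0.87
tool_pos: [0.3515, -0.3463, 0.2472]
tool_rot: [-0.0, 0.955, -0.298, -0.0]
contact_force: [0.3, 0.1, -0.3]
gripper_width: 1.0
```

Emit:
carry_out --moves '[[[0,0,-0.8,-0.14,-0.77,-0.05,1],[0,0,-0.8,-0.08,-0.78,-0.05,1],[0,0,-0.8,-0.03,-0.78,-0.05,1],[0,0,-0.8,0.03,-0.78,-0.05,1],[0,0,-0.8,0.08,-0.78,-0.05,1],[0,0,-0.8,0.14,-0.77,-0.05,1],[0,0,-0.8,0.19,-0.76,-0.05,1],[0,0,-0.8,0.24,-0.74,-0.05,1]]]'

```text
time: 1.53
tool_pos: [0.4567, -0.1192, 0.2633]
tool_rot: [0.0, 1.0, -0.023, 0.0]
contact_force: [0.4, -0.5, 0.1]
gripper_width: 0.997
```

```bash
python3 - <<'E'
from h import *; from plant import state,grab_frame
s=state(); print(s["time"],s["tool_pos"],psi(s),s["joint_vel"].round(2))
g=grab_frame("wrist"); cv2.imwrite("pics/w1.png",g["frame"][:,:,::-1]); print(g["hand_eye"],g["K"]); 
np.savez("w1.npz",**g,pos=s["tool_pos"],rot=s["tool_rot"])
s=state(); print(s["time"],s["tool_pos"],psi(s))
E
```

```text
1.5333 [ 0.45671383 -0.11922073  0.26331758] -2.6679963400859075 [ 0.8   0.14 -0.15 -0.    0.   -0.04]
[[ 9.99999730e-01  5.17720767e-04 -5.21869122e-04 -1.65333525e-04]
 [-3.22956437e-04  9.47153870e-01  3.20779429e-01 -8.26717173e-02]
 [ 6.60364530e-04 -3.20779174e-01  9.47153781e-01 -1.41388900e-01]
 [ 0.00000000e+00  0.00000000e+00  0.00000000e+00  1.00000000e+00]] [[302.56944737   0.         322.24548576]
 [  0.         302.56944737 200.7551601 ]
 [  0.           0.           1.        ]]
1.5833 [ 0.45843288 -0.11518629  0.263835  ] -2.267299974497534
```

View pics/w1.png

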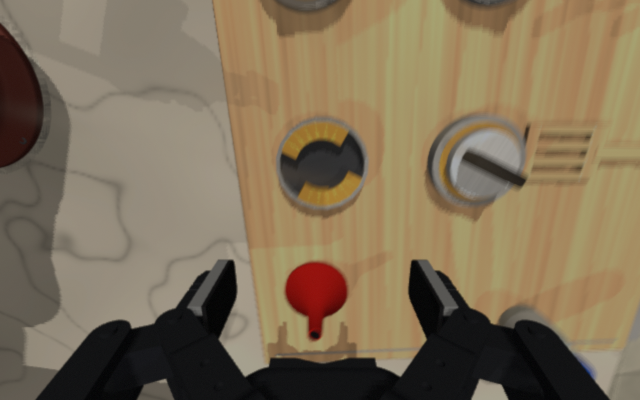

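```bash
cat >> h.py <<'E'
def wfix(g):
    q=g["rot"]; T=np.eye(4); T[:3,:3]=R.from_quat([q[1],q[2],q[3],q[0]]).as_matrix(); T[:3,3]=g["pos"]
    g["world_from_camera"]=T@g["hand_eye"]; return g
E
cat > seat.py <<'E'
import sys; from h import *
g=wfix(dict(np.load(sys.argv[1]))); C=cloud(g); h=C[...,2]
near=np.hypot(C[...,0]-.455,C[...,1]+.119)<.075
print("stove",np.median(h[(np.hypot(C[...,0]-.455,C[...,1]+.119)<.1)&~near]))
S=C[near&(h>.024)&(h<.04)]; c,r=cv2.minEnclosingCircle((S[:,:2]*1000).astype(np.float32)); print("seat",c,r,np.median(S[:,2]))
hsv=cv2.cvtColor(g["frame"],cv2.COLOR_RGB2HSV)
Q=C[near&(h>.024)&(h<.04)&(hsv[...,1]>110)]
for ctr in (np.array(c)/1000,):
    a=np.degrees(np.arctan2(Q[:,1]-ctr[1],Q[:,0]-ctr[0])); print("gap",np.degrees(np.angle(np.exp(2j*np.radians(a)).mean()))/2+90, len(Q))
m=(near&(h>.024)&(h<.04)).astype(np.uint8)
cnt=max(cv2.findContours(m,cv2.RETR_EXTERNAL,cv2.CHAIN_APPROX_NONE)[0],key=len)[:,0]
e=cv2.fitEllipse(cnt); print("ellipse",e, rayplane(g,e[0][0],e[0][1],.031))
W=np.array([rayplane(g,u,v,.031)[:2] for u,v in cnt]); A=np.c_[2*W,np.ones(len(W))]; x=np.linalg.lstsq(A,(W**2).sum(1),rcond=None)[0]; print("circ",x[:2],np.sqrt(x[2]+x[:2]@x[:2]))
E
python3 seat.py w1.npz; python3 - <<'E'
from h import *; from plant import state
s=state(); plan(s,[.616,.3015,.25],50.3,16,1)
E
```

```text
stove 0.008758605557064897
seat (455.00958251953125, -118.25543975830078) 58.77458953857422 0.02959779912287483
gap 13.447573347673483 2217
ellipse ((321.3165588378906, 164.29063415527344), (90.3700180053711, 91.44861602783203), 89.10179138183594) [ 0.45541503 -0.11482775  0.031     ]
circ [ 0.45527856 -0.11761949] 0.057453608262841585
[-0.002, -0.003, -0.657, 0.220, -0.660, 0.025,1],
[-0.002, -0.003, -0.657, 0.258, -0.647, 0.024,1],
[-0.002, -0.003, -0.657, 0.294, -0.631, 0.024,1],
[-0.002, -0.003, -0.657, 0.330, -0.613, 0.024,1],
[-0.002, -0.003, -0.657, 0.365, -0.593, 0.024,1],
[-0.002, -0.003, -0.657, 0.398, -0.571, 0.024,1],
[-0.002, -0.003, -0.657, 0.430, -0.547, 0.024,1],
[-0.002, -0.003, -0.657, 0.461, -0.522, 0.023,1],
[-0.002, -0.003, -0.657, 0.490, -0.494, 0.023,1],
[-0.002, -0.003, -0.657, 0.517, -0.466, 0.023,1],
[-0.002, -0.003, -0.657, 0.543, -0.435, 0.023,1],
[-0.002, -0.003, -0.657, 0.567, -0.403, 0.023,1],
[-0.002, -0.003, -0.657, 0.589, -0.370, 0.022,1],
[-0.002, -0.003, -0.657, 0.610, -0.336, 0.022,1],
[-0.002, -0.003, -0.657, 0.628, -0.300, 0.022,1],
[-0.002, -0.003, -0.657, 0.644, -0.264, 0.022,1],
```

Emit:
carry_out --moves '[[[0,0,-0.66,0.22,-0.66,0.05,1],[0,0,-0.66,0.26,-0.65,0.05,1],[0,0,-0.66,0.29,-0.63,0.05,1],[0,0,-0.66,0.33,-0.61,0.05,1],[0,0,-0.66,0.37,-0.59,0.05,1],[0,0,-0.66,0.4,-0.57,0.05,1],[0,0,-0.66,0.43,-0.55,0.05,1],[0,0,-0.66,0.46,-0.52,0.05,1]]]'

```text
time: 2.25
tool_pos: [0.5376, 0.0879, 0.247]
tool_rot: [0.0, 0.979, 0.205, -0.0]
contact_force: [-0.6, 0.0, -0.0]
gripper_width: 0.996
```

Emit:
carry_out --moves '[[[0,0,-0.66,0.49,-0.49,0.1,1],[0,0,-0.66,0.52,-0.47,0.1,1],[0,0,-0.66,0.54,-0.44,0.1,1],[0,0,-0.66,0.57,-0.4,0.1,1],[0,0,-0.66,0.59,-0.37,0.1,1],[0,0,-0.66,0.61,-0.34,0.1,1],[0,0,-0.66,0.63,-0.3,0.1,1],[0,0,-0.66,0.6,-0.25,0.1,1]]]'

```text
time: 2.92
tool_pos: [0.6173, 0.2943, 0.2146]
tool_rot: [-0.0, 0.906, 0.423, -0.0]
contact_force: [-0.1, 0.4, -0.5]
gripper_width: 1.001
```

Emit:
carry_out --moves '[[[0,0,0,0,0,0,1],[0,0,0,0,0,0,1]]]'

```text
time: 3.08
tool_pos: [0.6167, 0.2936, 0.214]
tool_rot: [0.0, 0.906, 0.423, -0.001]
contact_force: [0.4, -0.3, -0.3]
gripper_width: 0.998
```

```bash
python3 - <<'E'
from h import *; from plant import state,grab_frame
s=state(); print(s["time"],s["tool_pos"],psi(s),s["joint_pos"].round(2))
g=grab_frame("wrist"); cv2.imwrite("pics/w2.png",g["frame"][:,:,::-1])
np.savez("w2.npz",**g,pos=s["tool_pos"],rot=s["tool_rot"])
g=wfix(dict(np.load("w2.npz"))); C=cloud(g); h=C[...,2]
near=np.hypot(C[...,0]-.616,C[...,1]-.3015)<.065
P=C[near&(h>.068)&(h<.09)]
print("bar",cv2.minAreaRect((P[:,:2]*1000).astype(np.float32)),np.median(P[:,2]),len(P),P.mean(0))
D=C[near&(h>.035)&(h<.045)]; print("disc",cv2.minEnclosingCircle((D[:,:2]*1000).astype(np.float32)),np.median(D[:,2]))
w,V=np.linalg.eigh(np.cov(P[:,:2].T)); print("ax deg",np.degrees(np.arctan2(*V[::-1,1])),np.sqrt(w*12))
E
```

```text
3.0833 [0.61666788 0.29362154 0.21402005] 49.98623569062427 [ 0.34  0.2   1.48 -0.    1.46 -0.54]
bar ((614.4920654296875, 303.49847412109375), (15.590134620666504, 63.564979553222656), 49.922027587890625) 0.0733342519299767 1056 [0.61314914 0.30424793 0.07318744]
disc ((614.8250122070312, 303.1786804199219), 42.00776672363281) 0.0385394781201128
ax deg 139.8847627514912 [0.01576933 0.06321798]
```

View pics/w2.png

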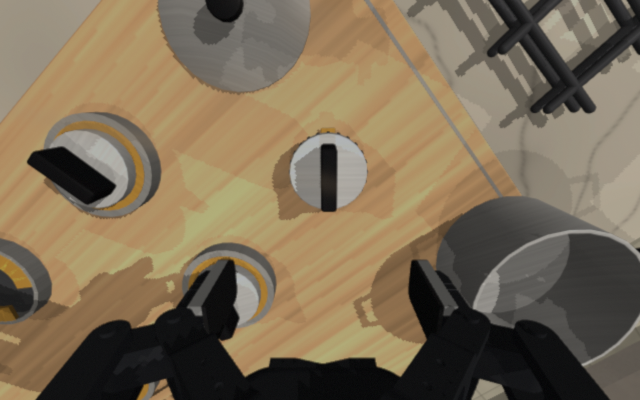

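Emit:
carry_out --moves '[[[0,0,0,0.07,-0.1,0.75,1],[0,0,0,0.07,-0.09,0.75,1],[0,0,0,0,0,0.75,1],[0,0,0,0,0,0.75,0.4],[0,0,0,0,0,0.75,0.2],[0,0,0,0,0,0.5,0],[0,0,0,0,0,0,0],[0,0,0,0,0,0,0]]]'

```text
time: 3.8
tool_pos: [0.6141, 0.3009, 0.0447]
tool_rot: [0.0, 0.907, 0.421, -0.001]
contact_force: [0.7, -0.5, 0.9]
gripper_width: 0.498
```

```bash
python3 - <<'E'
from h import *; from plant import state,grab_frame
s=state(); print(s["time"],s["tool_pos"],psi(s),s["gripper_width"],s["contact_force"])
g=grab_frame("wrist"); cv2.imwrite("pics/w3.png",g["frame"][:,:,::-1])
E
```

```text
3.8 [0.6141316  0.30085212 0.04473594] 49.84597428416397 0.4982898361846897 [ 0.74362271 -0.4539183   0.87342578]
```

View pics/w3.png

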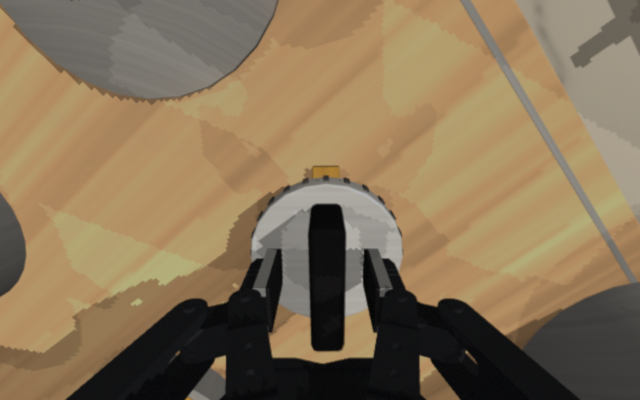

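The bar is centred between the pads (bar at column 328, pads at 275 and 375) and one lug is visible at (326,172). I'll shut the gripper and lift.

Emit:
carry_out --moves '[[[0,0,0,0,0,0,-1],[0,0,0,0,0,0,-1],[0,0,0,0,0,0,-1],[0,0,0,0,0,0,-1],[0,0,0,0,0,0,-1],[0,0,0,0,0,0,-1]]]'

```text
time: 4.35
tool_pos: [0.6164, 0.3025, 0.0482]
tool_rot: [0.0, 0.907, 0.422, 0.002]
contact_force: [-1.1, -1.7, 6.6]
gripper_width: 0.174
```

Emit:
carry_out --moves '[[[0,0,0,0,0,-0.2,-1],[0,0,0,0,0,-0.5,-1],[0,0,0,0,0,-0.8,-1],[0,0,0,0,0,-0.8,-1],[0,0,0,0,0,-0.8,-1],[0,0,0,0,0,-0.6,-1],[0,0,0,0,0,0,-1]]]'

```text
time: 4.93
tool_pos: [0.6176, 0.3035, 0.201]
tool_rot: [0.0, 0.906, 0.422, 0.006]
contact_force: [1.3, -0.3, -2.3]
gripper_width: 0.173
```

```bash
python3 - <<'E'
from h import *; from plant import state,grab_frame
s=state(); print(s["time"],s["tool_pos"],psi(s),s["gripper_width"],s["contact_force"])
g=grab_frame("wrist"); cv2.imwrite("pics/w4.png",g["frame"][:,:,::-1]); np.savez("w4.npz",**g,pos=s["tool_pos"],rot=s["tool_rot"])
plan(s,[.455,-.118,.16],103,18,-1)
E
```

```text
4.9333 [0.61762157 0.30347998 0.20097428] 49.949428113045 0.17327366564702343 [ 1.34313859 -0.34780701 -2.28504942]
[0.006, -0.004, -0.589, -0.594, 0.203, 0.052,-1],
[0.006, -0.004, -0.589, -0.604, 0.173, 0.052,-1],
[0.006, -0.004, -0.589, -0.612, 0.141, 0.052,-1],
[0.006, -0.004, -0.589, -0.618, 0.110, 0.053,-1],
[0.006, -0.004, -0.589, -0.623, 0.078, 0.053,-1],
[0.006, -0.004, -0.589, -0.626, 0.046, 0.053,-1],
[0.006, -0.004, -0.589, -0.628, 0.014, 0.053,-1],
[0.006, -0.004, -0.589, -0.627, -0.019, 0.053,-1],
[0.006, -0.004, -0.589, -0.626, -0.051, 0.054,-1],
[0.006, -0.004, -0.589, -0.622, -0.083, 0.054,-1],
[0.006, -0.004, -0.589, -0.617, -0.115, 0.054,-1],
[0.006, -0.004, -0.589, -0.610, -0.146, 0.054,-1],
[0.006, -0.004, -0.589, -0.602, -0.177, 0.055,-1],
[0.006, -0.004, -0.589, -0.592, -0.208, 0.055,-1],
[0.006, -0.004, -0.589, -0.581, -0.238, 0.055,-1],
[0.006, -0.004, -0.589, -0.568, -0.268, 0.056,-1],
[0.006, -0.004, -0.589, -0.553, -0.297, 0.056,-1],
[0.006, -0.004, -0.589, -0.537, -0.325, 0.057,-1],
```

View pics/w4.png

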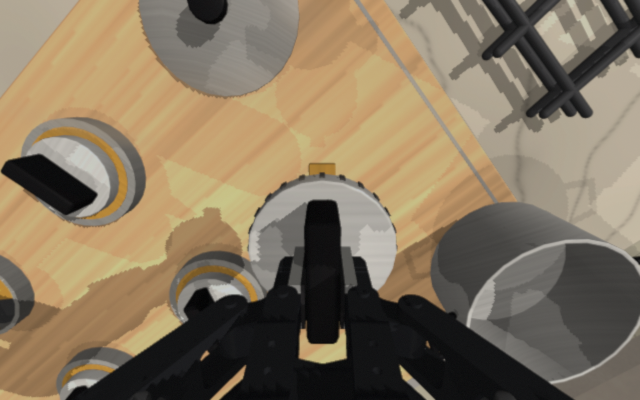

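Emit:
carry_out --moves '[[[0,0,-0.59,-0.59,0.2,0,-1],[0,0,-0.59,-0.6,0.17,0,-1],[0,0,-0.59,-0.61,0.14,0,-1],[0,0,-0.59,-0.62,0.11,0,-1],[0,0,-0.59,-0.62,0.08,0,-1],[0,0,-0.59,-0.63,0.05,0,-1],[0,0,-0.59,-0.63,0.01,0,-1],[0,0,-0.59,-0.63,-0.02,0,-1]]]'

```text
time: 5.65
tool_pos: [0.5396, 0.1139, 0.1892]
tool_rot: [-0.002, 0.8, 0.6, -0.003]
contact_force: [0.3, 0.3, -4.0]
gripper_width: 0.174
```

Emit:
carry_out --moves '[[[0,0,-0.59,-0.63,-0.05,0,-1],[0,0,-0.59,-0.62,-0.08,0,-1],[0,0,-0.59,-0.62,-0.11,0,-1],[0,0,-0.59,-0.61,-0.15,0,-1],[0,0,-0.59,-0.6,-0.18,0,-1],[0,0,-0.59,-0.59,-0.21,0,-1],[0,0,-0.59,-0.58,-0.24,0,-1],[0,0,-0.59,-0.57,-0.27,0,-1]]]'

```text
time: 6.32
tool_pos: [0.4674, -0.0729, 0.1896]
tool_rot: [-0.003, 0.661, 0.751, -0.001]
contact_force: [1.5, -0.6, -3.0]
gripper_width: 0.178
```

Emit:
carry_out --moves '[[[0,0,-0.59,-0.55,-0.3,0.2,-1],[0,0,-0.59,-0.54,-0.32,0.2,-1],[0,0,0,0,0,0.2,-1],[0,0,0,0,0,0,-1]]]'

```text
time: 6.65
tool_pos: [0.4488, -0.1189, 0.1642]
tool_rot: [-0.004, 0.623, 0.782, -0.001]
contact_force: [-0.9, 0.1, -4.9]
gripper_width: 0.174
```

```bash
python3 - <<'E'
from h import *; from plant import state,grab_frame
s=state(); print(s["time"],s["tool_pos"],s["tool_rot"],psi(s),s["gripper_width"],s["contact_force"],s["joint_pos"].round(2))
g=grab_frame("wrist"); cv2.imwrite("pics/w5.png",g["frame"][:,:,::-1]); np.savez("w5.npz",**g,pos=s["tool_pos"],rot=s["tool_rot"])
t=grab_frame("top"); cv2.imwrite("pics/t5.png",t["frame"][:,:,::-1]); np.savez("t5.npz",**t)
E
python3 seat.py w5.npz
```

```text
6.65 [ 0.44875457 -0.11892036  0.16423812] [-0.004196    0.62344311  0.78185699 -0.0008535 ] 102.86211441507957 0.17426222146623 [-0.85337979  0.10483027 -4.89693838] [-0.42 -0.29  2.04  0.    1.4  -2.22]
stove 0.008793766027929417
seat (454.175048828125, -118.48951721191406) 58.377262115478516 0.02966271731650244
gap 13.039396040790805 1484
ellipse ((320.0679931640625, 185.31564331054688), (94.1335678100586, 112.20127868652344), 87.70221710205078) [ 0.44303539 -0.12139721  0.031     ]
circ [ 0.44936789 -0.11974101] 0.04967959573674715
```

View pics/w5.png

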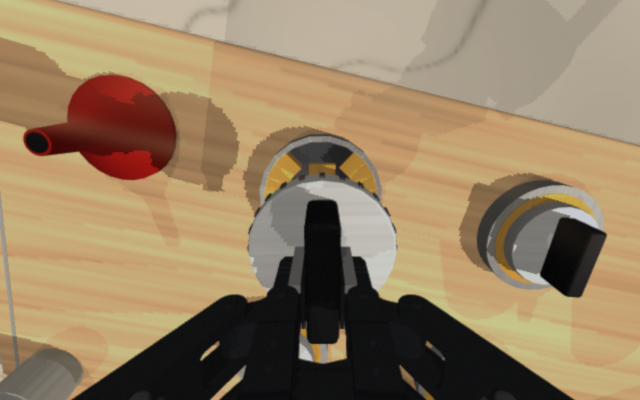

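View pics/t5.png

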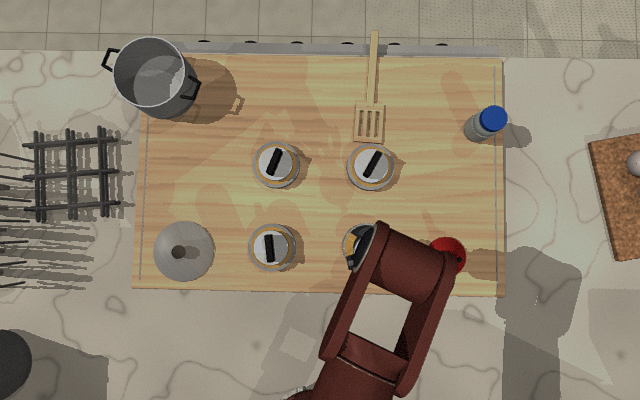

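```bash
cat > held.py <<'E'
import sys; from h import *
g=dict(np.load(sys.argv[1])); w=wfix(dict(g)); W=w["world_from_camera"]; g["world_from_camera"]=g["hand_eye"]; C=cloud(g); v,u=np.indices(C.shape[:2])
val=g["frame"].max(2)
disc=(u>245)&(u<402)&(v>172)&(v<262)&(np.abs(C[...,2]-.011)<.008)&(val>90)
D=C[disc]; print("disc n",len(D),"z",np.median(D[:,2]))
A=np.c_[D[:,:2],np.ones(len(D))]; k=np.linalg.lstsq(A,D[:,2],rcond=None)[0]; print("tilt deg about-> dz/dx,dz/dy",np.degrees(np.arctan(k[:2])))
m=disc.astype(np.uint8)
cnt=max(cv2.findContours(m,cv2.RETR_EXTERNAL,cv2.CHAIN_APPROX_NONE)[0],key=len)[:,0]
# rim: top-most pixel per column, outer arc
z0=np.median(D[:,2]); rim=[]
for c in range(252,396):
    rows=np.where(m[:,c])[0]
    if len(rows): rim.append((c,rows.min()))
Wp=np.array([rayplane(g,a,b,z0)[:2] for a,b in rim])
from scipy.optimize import least_squares
r=least_squares(lambda x:np.hypot(*(Wp-x).T)-.042,[0,0],loss="soft_l1",f_scale=.001); print("disc centre in tool",r.x,"rms",np.sqrt((r.fun**2).mean()))
B=C[(u>295)&(u<350)&(v>190)&(v<350)&(val<60)&(C[...,2]<-.018)&(C[...,2]>-.033)]
if len(B)>20: print("bar",len(B),np.median(B[:,2]),cv2.minAreaRect((B[:,:2]*1000).astype(np.float32)))
E
python3 held.py w4.npz; python3 held.py w5.npz
python3 -c "
import cv2;im=cv2.imread('pics/w5.png');cv2.imwrite('pics/w5c.png',cv2.resize(im[120:360,230:420],None,fx=3,fy=2.5))"
```

```text
disc n 7728 z 0.009515448133564294
tilt deg about-> dz/dx,dz/dy [ 0.38843025 -1.21553481]
disc centre in tool [ 0.00021748 -0.00259444] rms 0.0007490177056966674
bar 4440 -0.025285532876839406 ((-0.5682439804077148, -2.458953857421875), (62.940277099609375, 20.567556381225586), 85.18470001220703)
disc n 7757 z 0.009479379566181972
tilt deg about-> dz/dx,dz/dy [ 0.30519923 -1.24233814]
disc centre in tool [ 0.00015614 -0.00263298] rms 0.0006166814145851998
bar 4443 -0.025380878863201853 ((-0.15955543518066406, -2.0427398681640625), (18.403697967529297, 63.91796875), 1.9695607423782349)
```

View pics/w5c.png

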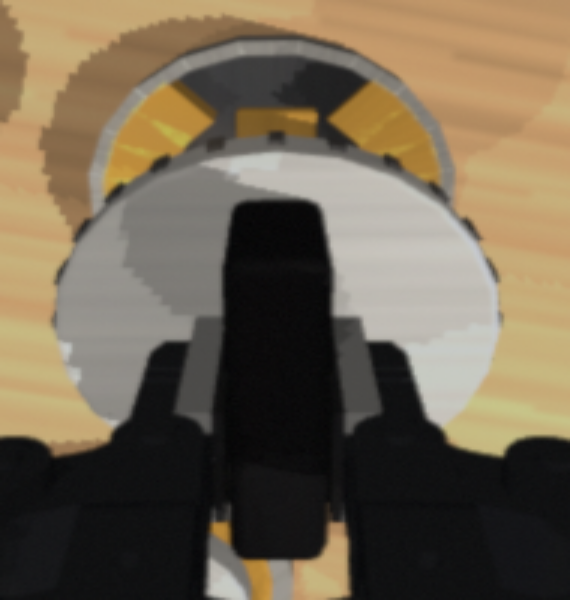

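```bash
python3 - <<'E'
from h import *; from plant import state
s=state(); plan(s,[.457,-.1175,.085],103.2,5,-1)
E
```

```text
[-0.007, -0.007, -0.007, -0.004, 0.034, 0.409,-1],
[-0.007, -0.007, -0.007, -0.004, 0.033, 0.409,-1],
[-0.007, -0.007, -0.007, -0.004, 0.033, 0.409,-1],
[-0.007, -0.007, -0.007, -0.003, 0.033, 0.409,-1],
[-0.007, -0.007, -0.007, -0.003, 0.033, 0.409,-1],
```

Emit:
carry_out --moves '[[[0,0,0,0,0.04,0.4,-1],[0,0,0,0,0.04,0.4,-1],[0,0,0,0,0.04,0.4,-1],[0,0,0,0,0.04,0.4,-1],[0,0,0,0,0.03,0.35,-1],[0,0,0,0,0,0,-1],[0,0,0,0,0,0,-1]]]'

```text
time: 7.33
tool_pos: [0.4588, -0.1165, 0.0905]
tool_rot: [-0.001, 0.622, 0.783, -0.0]
contact_force: [0.5, 0.3, -2.8]
gripper_width: 0.175
```

```bash
python3 - <<'E'
from h import *; from plant import state,grab_frame
s=state(); print(s["time"],s["tool_pos"],s["tool_rot"],psi(s),s["gripper_width"],s["contact_force"])
g=grab_frame("wrist"); np.savez("w6.npz",**g,pos=s["tool_pos"],rot=s["tool_rot"])
a=g["frame"][:,:,::-1]
t=grab_frame("scene"); b=t["frame"][:,:,::-1]; np.savez("s6.npz",**t)
cv2.imwrite("pics/ws6.png",np.hstack([cv2.resize(a[120:370,200:440],(390,406)),cv2.resize(b[110:230,210:340],(400,406))]))
E
python3 held.py w6.npz
```

```text
7.3333 [ 0.45877645 -0.11650365  0.09051261] [-1.21623782e-03  6.21729653e-01  7.83230939e-01 -2.35591723e-04] 103.11473682937724 0.17538225324303666 [ 0.45913806  0.3154235  -2.78095985]
disc n 7374 z 0.009448992173562099
tilt deg about-> dz/dx,dz/dy [ 0.36243568 -0.04789306]
disc centre in tool [ 0.00069443 -0.00106149] rms 0.0005002644127781643
bar 4431 -0.025360263884722678 ((0.3240480422973633, -2.1723880767822266), (63.32423400878906, 18.446369171142578), 88.64514923095703)
```

View pics/ws6.png

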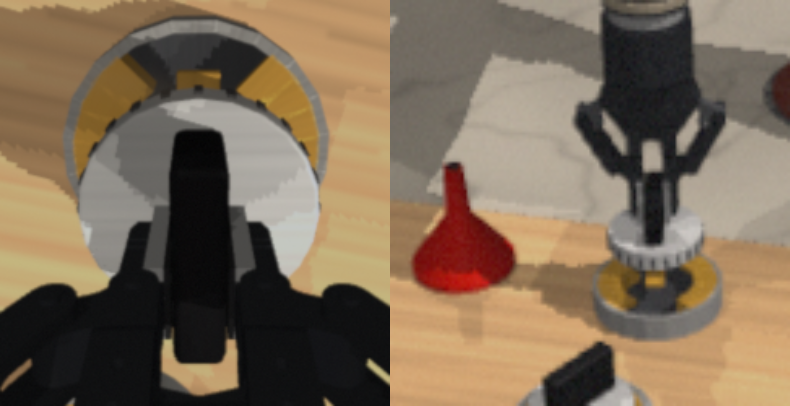

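Emit:
carry_out --moves '[[[0,0,0,0,-0.05,0.12,-1],[0,0,0,0,0,0.12,-1],[0,0,0,0,0,0.12,-1],[0,0,0,0,0,0.12,-1],[0,0,0,0,0,0.12,-1],[0,0,0,0,0,0.12,-1],[0,0,0,0,0,0.05,-1],[0,0,0,0,0,0,-1]]]'

```text
time: 8.1
tool_pos: [0.4567, -0.1179, 0.0596]
tool_rot: [-0.001, 0.622, 0.783, -0.0]
contact_force: [-0.8, -0.2, -3.3]
gripper_width: 0.18
```

```bash
cat > look.py <<'E'
import sys; n=sys.argv[1]
from h import *; from plant import state,grab_frame
s=state(); print(s["time"],s["tool_pos"],s["tool_rot"],psi(s),s["gripper_width"],s["contact_force"],s["ft_torque"])
g=grab_frame("wrist"); np.savez(f"w{n}.npz",**g,pos=s["tool_pos"],rot=s["tool_rot"])
a=g["frame"][:,:,::-1]
t=grab_frame("scene"); b=t["frame"][:,:,::-1]; np.savez(f"s{n}.npz",**t)
cv2.imwrite(f"pics/ws{n}.png",np.hstack([cv2.resize(a[120:370,200:440],(390,406)),cv2.resize(b[130:230,240:350],(400,406),interpolation=cv2.INTER_CUBIC)]))
E
python3 look.py 7; python3 held.py w7.npz
```

```text
8.1 [ 0.45665094 -0.11788517  0.05955366] [-8.38748572e-04  6.22299262e-01  7.82778943e-01 -2.28494200e-04] 103.03145661024215 0.18017436242628498 [-0.78398573 -0.16103674 -3.31363642] [-0.02807834  0.04018125 -0.02441236]
disc n 7353 z 0.009455328148155084
tilt deg about-> dz/dx,dz/dy [ 0.39164854 -0.05601402]
disc centre in tool [ 0.00070018 -0.00102453] rms 0.0004801584937729216
bar 4570 -0.025348691280151693 ((1.279296875, -2.5891151428222656), (63.480186462402344, 24.12367057800293), 83.1777114868164)
```

View pics/ws7.png

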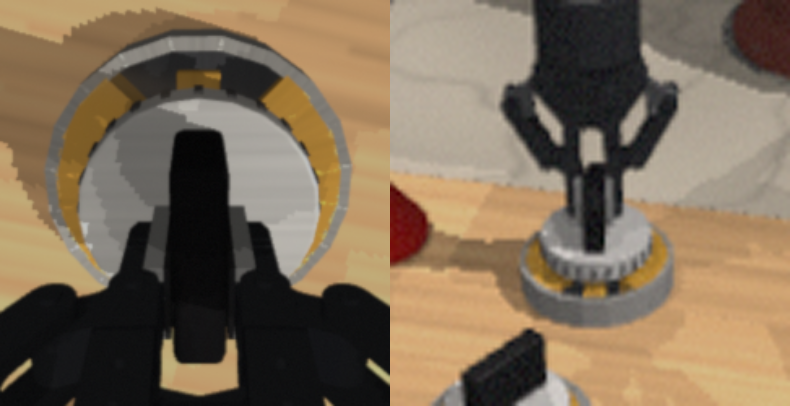

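The lug is inside the gap, the head is centred, and there's no contact load. I'll lower it the last few mm.

Emit:
carry_out --moves '[[[0,0,0,0,0,0.04,-1],[0,0,0,0,0,0.04,-1],[0,0,0,0,0,0.04,-1],[0,0,0,0,0,0,-1]]]'

```text
time: 8.53
tool_pos: [0.4571, -0.118, 0.0554]
tool_rot: [-0.0, 0.622, 0.783, -0.0]
contact_force: [-0.2, 0.6, -3.2]
gripper_width: 0.178
```

Emit:
carry_out --moves '[[[0,0,0,0,0,0.03,-1],[0,0,0,0,0,0.02,-1],[0,0,0,0,0,0,-1]]]'

```text
time: 8.78
tool_pos: [0.4575, -0.1183, 0.0552]
tool_rot: [-0.0, 0.622, 0.783, -0.0]
contact_force: [-5.1, 1.1, 6.1]
gripper_width: 0.174
```

Emit:
carry_out --moves '[[[0,0,0.5,0,0,0,-1],[0,0,0.8,0,0,0,-1],[0,0,0.8,0,0,0,-1],[0,0,0.8,0,0,0,-1],[0,0,0.8,0,0,0,-1],[0,0,0.8,0,0,0,-1],[0,0,0.8,0,0,0,-1],[0,0,0.8,0,0,0,-1]]]'

```text
time: 9.45
tool_pos: [0.4582, -0.1182, 0.0552]
tool_rot: [0.0, 0.807, 0.59, 0.001]
contact_force: [-1.6, 1.8, 3.5]
gripper_width: 0.175
```

```bash
python3 look.py 8; python3 held.py w8.npz
```

```text
9.45 [ 0.45818314 -0.11816246  0.05516105] [4.13995234e-04 8.07226958e-01 5.90240599e-01 7.09139207e-04] 72.34822390121083 0.1747499868667023 [-1.62127539  1.77710176  3.517051  ] [0.47058939 0.28716824 0.11626468]
disc n 7537 z 0.009445533398545758
tilt deg about-> dz/dx,dz/dy [ 0.31486789 -0.60733993]
disc centre in tool [ 0.00108593 -0.00181106] rms 0.000697795023615254
bar 4457 -0.025335207325439063 ((-0.4702301025390625, -2.3886985778808594), (63.38916015625, 21.25708770751953), 84.31674194335938)
```

View pics/ws8.png

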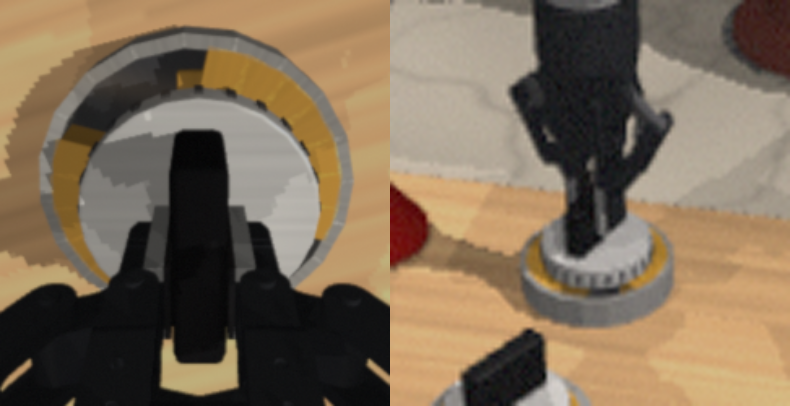

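The lug is half hidden under the lip at (190,77), so it's engaging. I'll continue to about 65°.

Emit:
carry_out --moves '[[[0,0,0.8,0,0,0,-1],[0,0,0.8,0,0,0,-1],[0,0,0.8,0,0,0,-1],[0,0,0.8,0,0,0,-1],[0,0,0.8,0,0,0,-1],[0,0,0.8,0,0,0,-1],[0,0,0.8,0,0,0,-1],[0,0,0.8,0,0,0,-1]]]'

```text
time: 10.22
tool_pos: [0.4586, -0.1184, 0.0551]
tool_rot: [0.001, 0.938, 0.346, 0.001]
contact_force: [-1.2, 1.7, 4.3]
gripper_width: 0.175
```

Emit:
carry_out --moves '[[[0,0,0.4,0,0,0,-1],[0,0,0,0,0,0,-1]]]'

```text
time: 10.38
tool_pos: [0.4586, -0.1184, 0.0551]
tool_rot: [0.001, 0.944, 0.33, 0.001]
contact_force: [0.6, 1.2, 4.7]
gripper_width: 0.176
```

```bash
python3 look.py 9; python3 held.py w9.npz
```

```text
10.3833 [ 0.45860271 -0.11837883  0.05513478] [7.31803119e-04 9.43822590e-01 3.30449225e-01 1.30124940e-03] 38.59225917082187 0.17600692359552614 [0.58936146 1.22764335 4.74203632] [ 0.3579342  -0.11911602 -0.10075701]
disc n 7656 z 0.009435513211982091
tilt deg about-> dz/dx,dz/dy [ 0.27160958 -1.17397971]
disc centre in tool [ 0.00044198 -0.00242196] rms 0.0007179099799382089
bar 4473 -0.02537861156338367 ((-1.1800727844238281, -1.908233642578125), (19.817764282226562, 64.034912109375), 1.4852427244186401)
```

View pics/ws9.png

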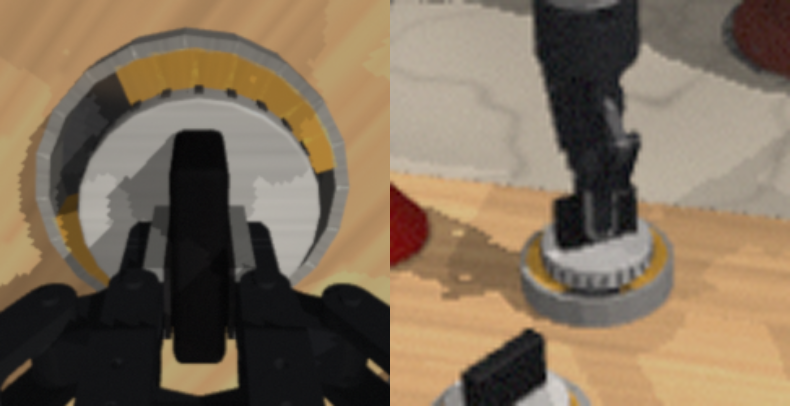

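Emit:
carry_out --moves '[[[0,0,0,0,0,0,-0.5],[0,0,0,0,0,0,-0.3],[0,0,0,0,0,0,-0.1],[0,0,0,0,0,0,0.1],[0,0,0,0,0,0,0.2],[0,0,0,0,0,0,0.2],[0,0,0,0,0,0,0.2]]]'

```text
time: 11.07
tool_pos: [0.4572, -0.1181, 0.0536]
tool_rot: [-0.0, 0.944, 0.33, -0.0]
contact_force: [0.4, -0.4, -0.7]
gripper_width: 0.603
```

```bash
python3 look.py 10
```

```text
11.0667 [ 0.45716044 -0.11810953  0.05359254] [-4.80887827e-05  9.43961774e-01  3.30054781e-01 -8.92997608e-05] 38.54420177090586 0.6031608873083574 [ 0.36814619 -0.39702856 -0.70677263] [0.00424107 0.02947913 0.01004904]
```

View pics/ws10.png

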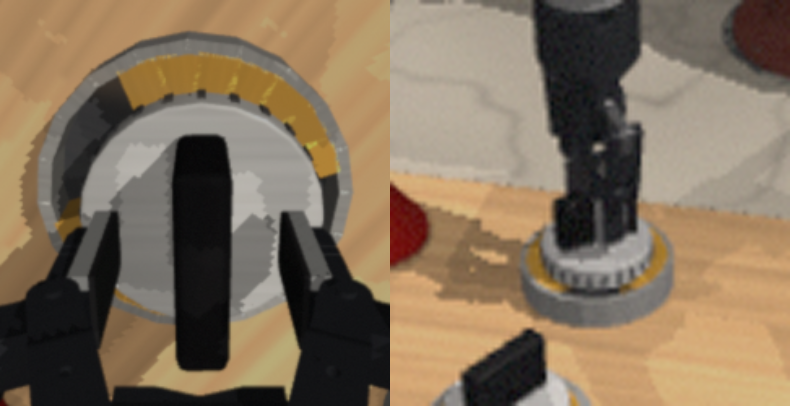

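The jaws are clear on both sides of the bar (left pad at 110, bar 175–232, right pad at 290). The contact force is about zero, so I'll lift straight up.

Emit:
carry_out --moves '[[[0,0,0,0,0,-0.3,0.2],[0,0,0,0,0,-0.6,0.2],[0,0,0,0,0,-0.8,0.2],[0,0,0,0,0,-0.9,0.2],[0,0,0,0,0,-0.9,0.2],[0,0,0,0,0,-0.7,0.2],[0,0,0,0,0,-0.3,0.2],[0,0,0,0,0,0,0.2]]]'

```text
time: 11.83
tool_pos: [0.4591, -0.1189, 0.2385]
tool_rot: [0.003, 0.944, 0.33, 0.003]
contact_force: [-0.2, 0.5, -0.1]
gripper_width: 0.6
```

```bash
python3 look.py 11; python3 - <<'E'
from h import *
from plant import grab_frame,state
g=wfix(dict(np.load("w11.npz")))
cv2.imwrite("pics/w11.png",g["frame"][:,:,::-1])
for n,f in (("wrist",g),("scene",dict(np.load("s11.npz")))):
    C=cloud(f); h=C[...,2]; near=np.hypot(C[...,0]-.456,C[...,1]+.119)<.065
    P=C[near&(h>.075)&(h<.09)]; D=C[near&(h>.040)&(h<.052)]
    print(n,"bar",cv2.minAreaRect((P[:,:2]*1000).astype(np.float32)),np.median(P[:,2]))
    w,V=np.linalg.eigh(np.cov(P[:,:2].T)); print("ax",np.degrees(np.arctan2(*V[::-1,1])))
    print("disc",cv2.minEnclosingCircle((D[:,:2]*1000).astype(np.float32)),np.median(D[:,2]),len(D))
    k=np.linalg.lstsq(np.c_[D[:,:2],np.ones(len(D))],D[:,2],rcond=None)[0]; print("tilt",np.degrees(np.arctan(k[:2])))
E
python3 seat.py w11.npz; python3 -c "
from plant import state; import numpy as np
s=state(); print(s['contact_force'],s['joint_vel'].round(3))"
```

```text
11.8333 [ 0.45908648 -0.11888693  0.23850025] [0.00275793 0.94396667 0.33001575 0.00298687] 38.54057940855491 0.5999291756681505 [-0.23712294  0.50752074 -0.11777207] [-0.02301652  0.02938907  0.00810128]
wrist bar ((457.022216796875, -116.8883056640625), (15.531940460205078, 62.8011360168457), 38.92271423339844) 0.0803215507676252
ax 129.1198700238591
disc ((457.3875732421875, -117.11685180664062), 42.94249725341797) 0.045537701154807014 3242
tilt [ 0.09439152 -0.10120266]
scene bar ((461.0736083984375, -117.90647888183594), (19.970924377441406, 65.48368072509766), 38.85201644897461) 0.0797983637285341
ax 128.7493760511154
disc ((463.4781494140625, -117.3867416381836), 42.486663818359375) 0.045836268849376305 279
tilt [-2.59136272 -0.96029442]
stove 0.008739506032497457
seat (454.8708801269531, -118.10364532470703) 58.64436340332031 0.029631573534963873
gap 12.12094301314923 1217
ellipse ((319.4291687011719, 165.6351318359375), (96.39661407470703, 97.98184204101562), 97.79400634765625) [ 0.45277178 -0.11532582  0.031     ]
circ [ 0.45470404 -0.1176907 ] 0.057513225144100365
[-0.2120599  -0.05633648 -0.85792834] [-0.001  0.024  0.042 -0.    -0.    -0.   ]
```

View pics/w11.png

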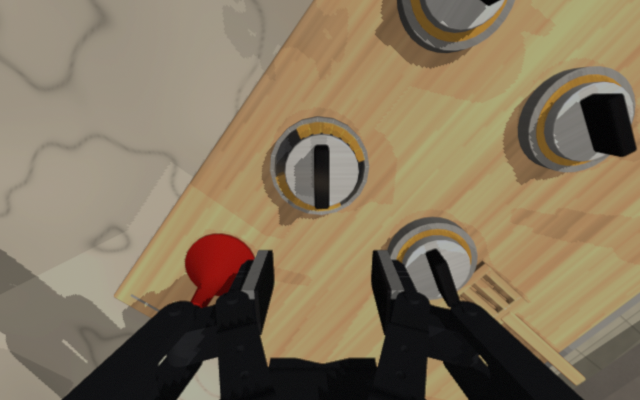

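```bash
python3 - <<'E'
from h import *; from plant import ticket
a=dict(np.load("scene.npz")); b=dict(np.load("s11.npz"))
for n,c,lo in (("lid",(.437,.317),.02),("funnel",(.437,-.312),.02)):
    for f in (a,b):
        C=cloud(f); P=C[(np.hypot(C[...,0]-c[0],C[...,1]-c[1])<.09)&(C[...,2]>lo)&(C[...,2]<.12)]; print(n,np.median(P,0).round(4),len(P))
print(ticket.job_done())
E
```

```text
lid [0.4461 0.33   0.023 ] 748
lid [0.4465 0.3302 0.023 ] 767
funnel [ 0.453  -0.3078  0.039 ] 579
funnel [ 0.453  -0.3078  0.0395] 576
the job is handed in; nothing more can be done
None
```

I gripped the loose head by its black bar, lowered it into the open seat with the lugs in the gaps, and turned it about 64.5° clockwise. I then opened the jaws, lifted clear and handed the job in at about 12 s; the hand-in gave no verdict.

**Last checks, from the wrist camera after release:**

| Check | Measured | Required |
|---|---|---|
| Horizontal offset, head to seat | about 2.5 mm | under 14 mm |
| Head origin above the seat's | about 6.6 mm | under 11.5 mm |
| Angle from the gaps | about 63–64° | at least 45° |
| Tilt | about 0.1° | under 7° |

- **Lugs:** the lug in view of the wrist camera is fully hidden under its lip. I did not see the other one directly.
- **Lid and funnel:** both measured within 1 mm of where they started.
- **Contact:** the contact force was under 1 N, and the gripper was about 18 cm above where it had held the bar.

**Disagreement between cameras:** the scene camera put the head 4–6 mm further out in x than the wrist camera and gave a 2.6° tilt. It had few points on the disc and an x bias of about 3 mm from the start, so I trusted the wrist camera. Its readings would also pass the limits.

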